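# Wake and zero the jeweller's scale

## Task

On the jeweller's bench scale, wake the scale by pressing the green key with a fingertip and letting it come up, then zero it by pressing the blue key the same way, and draw back. Press gently, do not touch the red and yellow keys or press on the weighing pan, and leave the bowl on the pan, the burr block, the jar and the hammer where they are.

Things in the scene. Friction and masses are not known exactly. Their poses are not given: they have to be found in the camera images.
- scale: jeweller's bench scale, a grey box 220 mm deep (its x) by 270 mm wide (its y) by 40 mm high, fixed to the bench; the origin is the centre of its underside, on the bench. Its x axis points away from the robot, from the row of keys over the display to the pan, at a yaw of up to about 20 degrees. Flat top at 40 mm. Four round keys stand in a row along y at x = -74 mm, at y = -87, -29, 29 and 87 mm (58 mm apart); which colour stands where varies.
- pan: round steel weighing pan of the scale, 112 mm across; its origin, under its centre, is at x = 44 mm, y = 0, z = 40 mm of the scale; its top is 12 mm above the origin (52 mm above the bench). Fixed; not to be pressed.
- bowl: small white porcelain bowl with a brass ring in it, 66 mm across the rim, 26 mm high, about 90 g, standing loose on the pan; origin at the centre of its underside. Bystander.
- burr_block: loose wooden block 90 x 55 x 30 mm with burrs standing in it (55 mm high in all), on the bench left of the scale; origin at the centre of its underside. Bystander.
- jar: loose closed jar with a black cap, 52 mm across, 70 mm high, on the bench right of the scale; origin at the centre of its underside. Bystander.
- hammer: loose small hammer 200 mm long lying on the bench beyond the scale; origin in its underside. Bystander.
- green_key_base: black collar (40 mm across) of the green key, sunk in the scale's top so that it stands 6 mm proud; origin on the key's axis, 34 mm above the bench. The green cap, 24 mm across, has its top 22 mm above this origin (56 mm above the bench, 10 mm above the collar) when it is up. This key wakes the scale.
- green_key (a joint): how far the green cap is pushed straight down, in m: 0 up, 0.006 fully down. A spring returns it when let go: 1.5 N starts it moving, 5 N takes it fully down; the key works from 0.003 (3.3 N).
- blue_key_base: black collar (40 mm across) of the blue key, sunk in the scale's top so that it stands 6 mm proud; origin on the key's axis, 34 mm above the bench. The blue cap, 24 mm across, has its top 22 mm above this origin (56 mm above the bench, 10 mm above the collar) when it is up. This key zeroes it (tare).
- blue_key (a joint): how far the blue cap is pushed straight down, in m: 0 up, 0.006 fully down. A spring returns it when let go: 1.5 N starts it moving, 5 N takes it fully down; the key works from 0.003 (3.3 N).
- red_key_base: black collar (40 mm across) of the red key, sunk in the scale's top so that it stands 6 mm proud; origin on the key's axis, 34 mm above the bench. The red cap, 24 mm across, has its top 22 mm above this origin (56 mm above the bench, 10 mm above the collar) when it is up. This key switches it off: leave alone.
- red_key (a joint): how far the red cap is pushed straight down, in m: 0 up, 0.006 fully down. A spring returns it when let go: 1.5 N starts it moving, 5 N takes it fully down; the key works from 0.003 (3.3 N).
- yellow_key_base: black collar (40 mm across) of the yellow key, sunk in the scale's top so that it stands 6 mm proud; origin on the key's axis, 34 mm above the bench. The yellow cap, 24 mm across, has its top 22 mm above this origin (56 mm above the bench, 10 mm above the collar) when it is up. This key changes the units: leave alone.
- yellow_key (a joint): how far the yellow cap is pushed straight down, in m: 0 up, 0.006 fully down. A spring returns it when let go: 1.5 N starts it moving, 5 N takes it fully down; the key works from 0.003 (3.3 N).

How it is judged:
On the way, in this order (a step that is already met when the one before it is completed fails the run):
1. the green key is pressed at least 3 mm while the blue key is up (value of joint green_key above 0.003 m and value of joint blue_key below 0.001 m), for 0.04 s.
2. the green key is up again, the blue one not yet pressed (value of joint each of green_key, blue_key below 0.001 m), for 0.04 s.
3. the blue key is pressed at least 3 mm while the green key is up (value of joint blue_key above 0.003 m and value of joint green_key below 0.001 m), for 0.04 s.
At the end, for the whole second after the job is handed in: all four keys are up (within 1 mm), the bowl stands upright on the pan within 10 mm of its start, the burr block, jar and hammer lie still within 20 mm of theirs (all of step 2 and value of joint each of red_key, yellow_key below 0.001 m and linear speed of each of bowl, burr_block, jar, hammer below 0.02 m/s and distance of bowl from where it was at the start of the episode below 0.01 m and angle between bowl's own z axis and vertical below 0.2 rad and distance of each of burr_block, jar, hammer from where it was at the start of the episode below 0.02 m); the robot touches nothing.
It fails at once if the red or yellow key is touched (over 1 N) (contact force between any of the fingers, the arm and red_key_base above 1 N or contact force between any of the fingers, the arm and yellow_key_base above 1 N).
It fails at once if a key is pressed harder than 20 N (contact force between any of the fingers, the arm and green_key_base above 20 N or contact force between any of the fingers, the arm and blue_key_base above 20 N).
It fails at once if the robot presses on the weighing pan (over 2 N) (contact force between any of the fingers, the arm and pan above 2 N).
It fails at once if the bowl is moved over 10 mm or tipped (distance of bowl from where it was at the start of the episode above 0.01 m or angle between bowl's own z axis and vertical above 0.3 rad).
It fails at once if the burr block, jar or hammer is moved or lifted over 20 mm (distance of any of burr_block, jar, hammer from where it was at the start of the episode above 0.02 m).
It also fails if it takes over 38 s, if anything falls off the work surface, if the arm or the gripper's body presses on something with over 40 N, if the wrist force passes 120 N, or if a joint passes its speed limit or range.

## Robot

A 6-joint arm with a two-finger parallel gripper is mounted at the origin on the work surface. World frame = base frame: x ahead of the robot, y to its left, z up, the work surface at z = 0. Lengths are in m, angles in rad, forces in N, time in s.
With the tool pointing down it reaches from about 0.275 to 0.825 m from the base axis. Payload 4.9 kg.
Tool frame: the origin (TCP) lies midway between the tips of the shut fingers; the grasp point (between the pads) lies 19 mm behind it; z points along the fingers, y is the line along which they close (so a half turn about z gives the same grasp; the last joint's range is limited). The gripper opens to 85 mm and grips with 20 to 120 N. Pads are 22 mm wide; open, the fingers measure 114 mm over their backs; the gripper's body (76 mm by 85 mm) begins 54 mm behind the grasp point. The pads swing forward as they close: fully open they stand 13 mm farther back than shut.
Start: joints at [0.992, 0.326, -0.193, 1.052, 0, 1.437], TCP at [0.237, 0.497, 0.231] pointing down, gripper open.
Joint ranges: [-2.65, 2.65], [-0.97, 1.79], [-1.3, 1.35], [-1.93, 2.1], [-1.47, 1.37], [-3.14, 3.14]. Speed limits (rad/s): [2.57, 2.57, 3.14, 3.14, 3.14, 3.14].

## Interface

Orientations are given as a unit quaternion [w, x, y, z].
In Python, from bench import state, eyes, job gives the robot as it stands.
- The arm moves only by the tool step_arm, never from a script. Its argument "motion" is a list of rows, each an object of numbers: "dx", "dy", "dz": the shift along the tool's x, y, z in m; "turn": the turn about the tool's z in rad. A call has 1 to 10 rows; each row shifts and turns the commanded pose from where the row before left it, along the tool's axes as they then stand; what a row does not reach is not made up. A row lasts 1/8 s, in which the tool goes at most 62.5 mm and 10.7 degrees, less where a joint would pass 70% of its speed; a pose out of reach is approached as far as the arm can. A call with a gripper value outside its range is refused whole. "fingers" is the closure, from -1 (fully open) to 1 (shut), set as the call begins (left out, the last holds). The fingers move at their own pace and stop on an object; "grip_force" is the grip in N (left out, the last holds). Time passes only in rows, so rows that do not move let the fingers close. It gives the time, the measured TCP pose, the force, the opening and the grip force at its end, in the units of the state.
- state(): the state, without advancing time (a new reading comes with each control period).
- eyes.camera(name): name is "scene" or "top" or "wrist"; returns a dict with "color" (400x640x3 uint8, red, green, blue), "vfov" (degrees; the focal length in pixels is half the picture's height over the tangent of half this angle, whatever the lens; pixels are square), "cx", "cy" (the principal point, pixels), "extrinsics" (4x4, takes a point from camera to world coordinates). Camera axes: x right, y down, z forward; pixel columns grow to the right and rows downward; lengths in m; the calibration is good to about 2 mm. The wrist camera is an equidistant fisheye: a pixel r from the principal point sees the ray r / f radians off the axis. A picture is of the moment at which its call begins. There is no depth.
- job.sign_off(): hands the job in; it is judged then, once.
Trained networks look in a picture, given as the dict that the camera call returned (one of the last four; its "shot" number tells which), for a name from the list of things; names that differ only in an ending like _2 or _b are one class to them, and where a whole thing is asked for, a point or a joint stands for the part that bears it (a point fixed in the world has none). Each returns a list of dicts, best first, with "p" (0 to 1); they miss things now and then, are a little off and sometimes report something else, mostly with a low value. They report only what shows in the picture. A call takes as long as a camera call.
- eyes.search_frame(picture, name): "extent" ([left, top, right, bottom] in pixels, round what is visible of it).
- eyes.place_of(picture, name): "centre" ([row, column] in pixels: a listed point, or the origin of a listed thing).
The state is a dict: "time_s": time; "joint_pos": joint angles; "qd": joint speeds; "tau": joint torques, N m; "eef_pos": TCP position; "tcp_rot": TCP orientation; "wrist_force": force on the tool from outside, world axes, zero at the start; "moment": the same for the moment, N m; "opening": finger opening in m; "finger_force": force on a finger pad.
Only numpy, scipy, OpenCV 4.12 (cv2) and the standard library are available. Lean on these libraries where they do the work, as an engineer would, in place of code of your own. Each camera call takes 0.05 s, during which the arm holds its last target. There are 200 camera calls.

## Working session

There is one attempt and no reset: what is moved stays moved. The work goes in short steps, Python scripts to look and compute and a tool call to move; the robot and the scene stay as the last step left them, time stands still between calls to the robot, and variables do not carry over. Pictures are saved under pics/ and viewed, at most 10 in all, crops included, and the job is handed in when it is done.

Besides the shell and the picture viewer there is one more tool, called after "Call:" as name(argument=value, ...) on one line, values as JSON. step_arm: Moves the arm, as the interface text tells. Its arguments: {"type":"object","properties":{"motion":{"type":"array","items":{"type":"object","properties":{"dx":{"type":"number"},"dy":{"type":"number"},"dz":{"type":"number"},"turn":{"type":"number"}}}},"fingers":{"type":"number"},"grip_force":{"type":"number"}},"required":["motion"]}

```bash
mkdir -p pics; cat > h.py <<'E'
import numpy as np, cv2
from bench import state, eyes, job
from scipy.spatial.transform import Rotation as R
def ray(p,rc):
    r,c=rc; f=200/np.tan(np.radians(p["vfov"]/2)); x=(c-p["cx"]);y=(r-p["cy"])
    if p.get("fish"):
        q=np.hypot(x,y); t=q/f; d=np.array([x/q*np.sin(t),y/q*np.sin(t),np.cos(t)]) if q>0 else np.array([0,0,1.])
    else: d=np.array([x/f,y/f,1])
    T=np.array(p["extrinsics"]); return T[:3,3],T[:3,:3]@d
def at(p,rc,z):
    o,d=ray(p,rc); return o+d*(z-o[2])/d[2]
def cam(n):
    p=eyes.camera(n); p["fish"]=n=="wrist"; return p
def save(p,n): cv2.imwrite(f"pics/{n}.png",p["color"][:,:,::-1])
def tool(v):  # world vector -> tool axes
    s=state(); q=s["tcp_rot"]; return R.from_quat([q[1],q[2],q[3],q[0]]).inv().apply(v)
E
python3 - <<'E'
from h import *
for n in ("top","scene"):
    p=cam(n); save(p,n+"0")
    for k in ["green_key_base","blue_key_base","red_key_base","yellow_key_base","pan","bowl","jar","burr_block"]:
        for d in eyes.place_of(p,k)[:2]:
            z=.034 if "key" in k else .04 if k=="pan" else .052 if k=="bowl" else 0
            print(n,k,round(d["p"],2),np.round(d["centre"]),at(p,d["centre"],z).round(4))
s=state();print(s["eef_pos"],s["tcp_rot"],s["time_s"],s["wrist_force"])
print(tool([1,0,0]),tool([0,1,0]))
E
```

```text
top green_key_base 0.85 [267. 348.] [ 0.5024 -0.0196  0.034 ]
top blue_key_base 0.64 [266. 428.] [ 0.5096 -0.1936  0.034 ]
top red_key_base 0.79 [263. 401.] [ 0.5143 -0.1331  0.034 ]
top yellow_key_base 0.73 [240. 494.] [ 0.5684 -0.3351  0.034 ]
top yellow_key_base 0.63 [267. 375.] [ 0.505  -0.0769  0.034 ]
top pan 0.72 [155. 404.] [ 0.7502 -0.1369  0.04  ]
top bowl 0.71 [216. 390.] [ 0.6151 -0.1066  0.052 ]
top bowl 0.62 [263. 399.] [ 0.5145 -0.1271  0.052 ]
top jar 0.93 [238. 491.] [ 0.5725 -0.3412  0.    ]
top jar 0.46 [213. 390.] [ 0.6242 -0.115   0.    ]
top burr_block 0.7 [217. 292.] [0.6093 0.1063 0.    ]
scene green_key_base 0.63 [166. 338.] [ 0.5085 -0.0188  0.034 ]
scene green_key_base 0.22 [131. 288.] [ 0.5005 -0.2024  0.034 ]
scene blue_key_base 0.62 [132. 288.] [ 0.5059 -0.2007  0.034 ]
scene blue_key_base 0.53 [141. 302.] [ 0.5043 -0.1482  0.034 ]
scene red_key_base 0.52 [143. 303.] [ 0.5066 -0.1425  0.034 ]
scene yellow_key_base 0.44 [157. 317.] [ 0.5192 -0.0819  0.034 ]
scene pan 0.88 [176. 281.] [ 0.6285 -0.1067  0.04  ]
scene bowl 0.92 [172. 284.] [ 0.6233 -0.1017  0.052 ]
scene jar 0.93 [128. 233.] [ 0.5755 -0.3567  0.    ]
scene burr_block 0.73 [225. 348.] [0.613  0.1011 0.    ]
[0.23664142 0.49649852 0.23127892] [-8.44031346e-06  2.20583328e-01  9.75368133e-01 -1.07955037e-05] 0.9 [0.09740215 0.29467567 0.05818836]
[-9.02685991e-01  4.30299898e-01 -2.12274418e-05] [ 4.30299898e-01  9.02685991e-01 -1.73355958e-05]
```

View pics/top0.png

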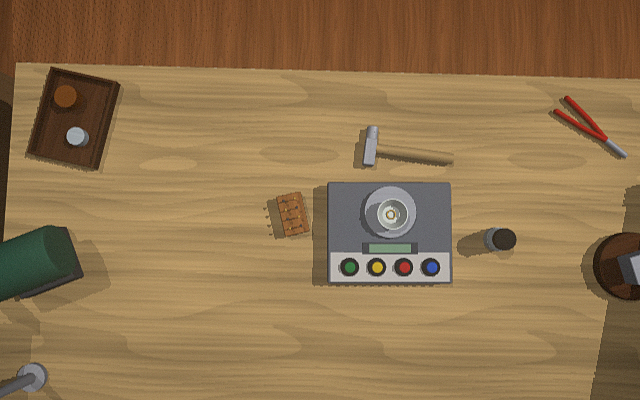

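The top view shows the keys at row 267: green at col 350, yellow at 377, red at 404 and blue at 431. The pan is at (212,390), and the scale's yaw is near zero. Next I refine with the cap blobs.

```bash
cat >> h.py <<'E'
def blobs(p):
    hsv=cv2.cvtColor(p["color"],cv2.COLOR_RGB2HSV); out={}
    for k,(a,b) in {"green":(45,85),"yellow":(18,34),"blue":(105,128)}.items():
        m=cv2.inRange(hsv,(a,110,50),(b,255,255)); n,_,st,c=cv2.connectedComponentsWithStats(m)
        out[k]=[(int(st[i,4]),c[i,::-1].round(1),at(p,c[i,::-1],.056).round(4)) for i in range(1,n) if st[i,4]>25]
    return out
E
python3 - <<'E'
from h import *
for n in ("top","scene"):
    p=cam(n)
    for k,v in blobs(p).items():
        for b in v:
            if .4<b[2][0]<.6 and -.3<b[2][1]<.1: print(n,k,b)
print("tool vec to [.505,-.021,.15]",tool(np.array([.505,-.021,.15])-state()["eef_pos"]))
E
```

```text
top green (86, array([266.9, 349.7]), array([ 0.5047, -0.0214,  0.056 ]))
top yellow (134732, array([238.5, 321.2]), array([0.5632, 0.0403, 0.056 ]))
top yellow (105, array([266.7, 376.9]), array([ 0.5064, -0.079 ,  0.056 ]))
top yellow (26, array([294.4, 394.6]), array([ 0.4493, -0.1173,  0.056 ]))
top blue (96, array([267. , 431.6]), array([ 0.5085, -0.1949,  0.056 ]))
scene green (40, array([161.3, 338. ]), array([ 0.509 , -0.0178,  0.056 ]))
scene yellow (72, array([151.2, 320.7]), array([ 0.5122, -0.0736,  0.056 ]))
scene blue (51, array([130.2, 287.9]), array([ 0.5136, -0.19  ,  0.056 ]))
tool vec to [.505,-.021,.15] [-0.46491941 -0.35171733  0.08127216]
```

Call:
step_arm(motion=[{"dx": -0.0465,"dy": -0.035},{"dx": -0.0465,"dy": -0.035},{"dx": -0.0465,"dy": -0.035},{"dx": -0.0465,"dy": -0.035},{"dx": -0.0465,"dy": -0.035},{"dx": -0.0465,"dy": -0.035},{"dx": -0.0465,"dy": -0.035},{"dx": -0.0465,"dy": -0.035},{"dx": -0.0465,"dy": -0.035},{"dx": -0.0465,"dy": -0.035}], fingers=1)

```text
validation failed for argument at $.mo...
```

Call:
step_arm(motion=[{"dz": 0.04},{"dz": 0.04},{},{}])

```text
validation failed for argument at $.mo...
```

```bash
python3 - <<'E'
from h import *
p=cam("wrist"); save(p,"w1"); s=state(); print(s["time_s"],s["eef_pos"],s["opening"],s["wrist_force"],s["joint_pos"])
for k,v in blobs(p).items():
    for b in v: print(k,b)
E
```

```text
1.05 [0.23666469 0.49651379 0.23129838] 0.085383719685435 [ 0.13838259  0.49867564 -0.05903872] [ 9.91785778e-01  3.26183059e-01 -1.92578164e-01  1.05199394e+00
  3.19517859e-06  1.43659243e+00]
green (2147, array([299.1, 540.8]), array([0.5658, 0.7309, 0.056 ]))
green (646, array([364.1, 468.7]), array([0.6331, 0.585 , 0.056 ]))
yellow (145578, array([169.3, 243.1]), array([0.1954, 0.4253, 0.056 ]))
yellow (1045, array([369.6, 178.7]), array([0.4332, 0.1402, 0.056 ]))
yellow (134, array([374.4, 446.6]), array([0.6343, 0.5438, 0.056 ]))
blue (2035, array([ 21.8, 488. ]), array([0.1546, 0.7435, 0.056 ]))
blue (2312, array([ 11.6, 577.6]), array([0.1733, 0.9054, 0.056 ]))
```

View pics/w1.png

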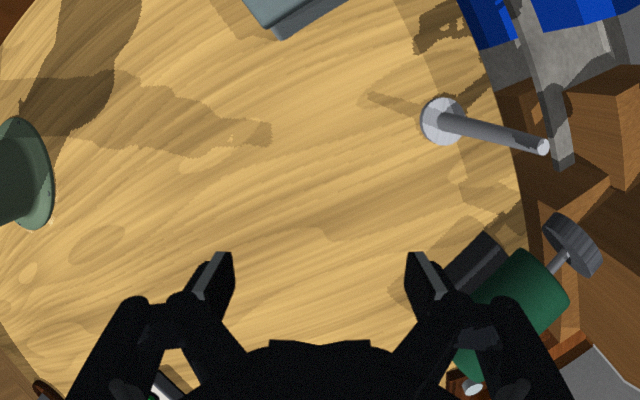

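The moves were refused, so every field seems to be needed in each row. The picture is from the start pose: open fingers at the bottom, no scale in view.

Call:
step_arm(motion=[{"dx": -0.0465,"dy": -0.035,"dz": 0.0,"turn": 0.0},{"dx": -0.0465,"dy": -0.035,"dz": 0.0,"turn": 0.0},{"dx": -0.0465,"dy": -0.035,"dz": 0.0,"turn": 0.0},{"dx": -0.0465,"dy": -0.035,"dz": 0.0,"turn": 0.0},{"dx": -0.0465,"dy": -0.035,"dz": 0.0,"turn": 0.0},{"dx": -0.0465,"dy": -0.035,"dz": 0.0,"turn": 0.0},{"dx": -0.0465,"dy": -0.035,"dz": 0.0,"turn": 0.0},{"dx": -0.0465,"dy": -0.035,"dz": 0.0,"turn": 0.0},{"dx": -0.0465,"dy": -0.035,"dz": 0.0,"turn": 0.0},{"dx": -0.0465,"dy": -0.035,"dz": 0.0,"turn": 0.0}], fingers=1, grip_force=30)

```text
time_s: 2.3
eef_pos: [0.5066, -0.0214, 0.2315]
tcp_rot: [0.0, 0.221, 0.975, 0.0]
wrist_force: [0.8, 0.1, 0.2]
opening: 0.0
finger_force: 0.0
```

Call:
step_arm(motion=[{"dx": 0.0,"dy": 0.0,"dz": 0.04,"turn": 0.0},{"dx": 0.0,"dy": 0.0,"dz": 0.04,"turn": 0.0},{"dx": 0.0,"dy": 0.0,"dz": 0.0,"turn": 0.0},{"dx": 0.0,"dy": 0.0,"dz": 0.0,"turn": 0.0}])

```text
time_s: 2.8
eef_pos: [0.5065, -0.0195, 0.1525]
tcp_rot: [0.001, 0.22, 0.975, 0.0]
wrist_force: [0.5, -0.4, 1.6]
opening: -0.0002
finger_force: 0.0
```

```bash
python3 - <<'E'
from h import *
p=cam("wrist"); save(p,"w2"); s=state(); print(s["time_s"],s["eef_pos"],s["opening"],s["wrist_force"],s["joint_pos"])
for k,v in blobs(p).items():
    for b in v: print(k,b)
E
```

```text
2.85 [ 0.50707846 -0.01954193  0.15302284] -7.203943583775774e-05 [-0.27410342  0.989674   -0.36770233] [-1.84075033e-01  3.16055335e-01 -4.23327635e-01  8.28717122e-01
  8.14657367e-06  2.60315417e-01]
green (652, array([195.5, 317.2]), array([ 0.5037, -0.0204,  0.056 ]))
yellow (165486, array([143.7, 319.6]), array([ 0.4665, -0.0005,  0.056 ]))
yellow (663, array([223.5, 257.6]), array([ 0.5045, -0.0769,  0.056 ]))
yellow (27, array([212.3, 480.9]), array([0.5823, 0.1072, 0.056 ]))
yellow (27, array([240.4, 496.9]), array([0.6201, 0.1174, 0.056 ]))
yellow (29, array([242.4, 470.3]), array([0.6073, 0.0893, 0.056 ]))
yellow (118, array([331.1, 409.4]), array([0.6817, 0.0024, 0.056 ]))
blue (427, array([268.2, 164.4]), array([ 0.5067, -0.1892,  0.056 ]))
```

View pics/w2.png

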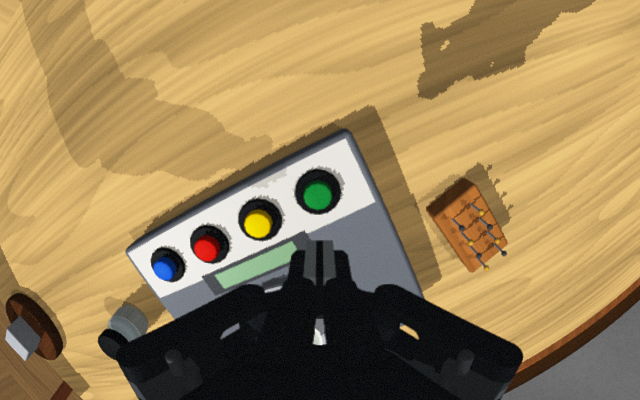

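Green is at (195,317) → (0.504, -0.020) in the world, which agrees with the top view. The shut fingertip is within 2–3 mm of it, so I descend.

Call:
step_arm(motion=[{"dx": 0.002,"dy": 0.0,"dz": 0.03,"turn": 0.0},{"dx": 0.0,"dy": 0.0,"dz": 0.03,"turn": 0.0},{"dx": 0.0,"dy": 0.0,"dz": 0.024,"turn": 0.0},{"dx": 0.0,"dy": 0.0,"dz": 0.0,"turn": 0.0},{"dx": 0.0,"dy": 0.0,"dz": 0.0,"turn": 0.0}])

```text
time_s: 3.48
eef_pos: [0.5054, -0.0188, 0.069]
tcp_rot: [0.001, 0.22, 0.975, 0.0]
wrist_force: [-0.2, -0.9, 0.3]
opening: -0.0003
finger_force: 0.0
```

Call:
step_arm(motion=[{"dx": 0.0,"dy": 0.0,"dz": 0.003,"turn": 0.0},{"dx": 0.0,"dy": 0.0,"dz": 0.003,"turn": 0.0},{"dx": 0.0,"dy": 0.0,"dz": 0.003,"turn": 0.0},{"dx": 0.0,"dy": 0.0,"dz": 0.0,"turn": 0.0},{"dx": 0.0,"dy": 0.0,"dz": 0.0,"turn": 0.0}])

```text
time_s: 4.1
eef_pos: [0.504, -0.0186, 0.0582]
tcp_rot: [-0.0, 0.221, 0.975, -0.0]
wrist_force: [0.7, -0.2, -0.4]
opening: 0.0
finger_force: 0.0
```

```bash
python3 - <<'E'
from h import *
p=cam("wrist"); save(p,"w3"); print(state()["eef_pos"])
E
```

```text
[ 0.50401878 -0.01868466  0.05828775]
```

View pics/w3.png

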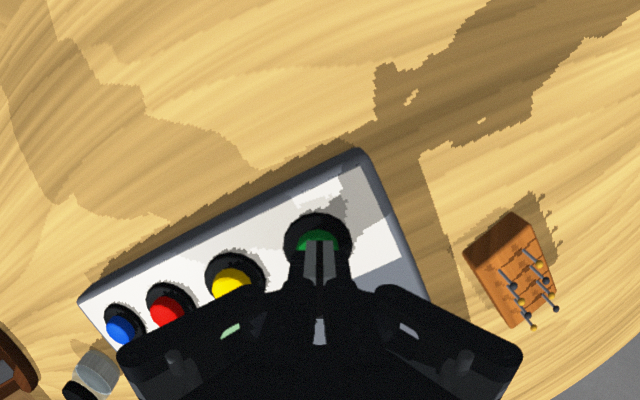

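The fingertip is centred just above the green cap: tip at (240,320), cap top edge at (232,318). I press in small steps.

Call:
step_arm(motion=[{"dx": 0.0,"dy": 0.0,"dz": 0.002,"turn": 0.0},{"dx": 0.0,"dy": 0.0,"dz": 0.002,"turn": 0.0},{"dx": 0.0,"dy": 0.0,"dz": 0.002,"turn": 0.0},{"dx": 0.0,"dy": 0.0,"dz": 0.0,"turn": 0.0},{"dx": 0.0,"dy": 0.0,"dz": 0.0,"turn": 0.0}])

```text
time_s: 4.78
eef_pos: [0.5042, -0.0187, 0.0525]
tcp_rot: [0.0, 0.221, 0.975, 0.0]
wrist_force: [-0.7, 0.7, 4.3]
opening: -0.0
finger_force: 1.7
```

Call:
step_arm(motion=[{"dx": 0.0,"dy": 0.0,"dz": 0.0015,"turn": 0.0},{"dx": 0.0,"dy": 0.0,"dz": 0.0,"turn": 0.0},{"dx": 0.0,"dy": 0.0,"dz": 0.0,"turn": 0.0}])

```text
time_s: 5.15
eef_pos: [0.5042, -0.0187, 0.0509]
tcp_rot: [0.0, 0.221, 0.975, 0.0]
wrist_force: [0.3, 1.1, 4.0]
opening: 0.0
finger_force: 2.2
```

Height and finger force agree on about 5 mm of travel. Next I lift and move over to blue.

Call:
step_arm(motion=[{"dx": 0.0,"dy": 0.0,"dz": -0.02,"turn": 0.0},{"dx": 0.0,"dy": 0.0,"dz": -0.04,"turn": 0.0},{"dx": 0.0,"dy": 0.0,"dz": -0.02,"turn": 0.0},{"dx": 0.0,"dy": 0.0,"dz": 0.0,"turn": 0.0},{"dx": -0.0197,"dy": -0.039,"dz": 0.0,"turn": 0.0},{"dx": -0.0197,"dy": -0.039,"dz": 0.0,"turn": 0.0},{"dx": -0.0197,"dy": -0.039,"dz": 0.0,"turn": 0.0},{"dx": -0.0197,"dy": -0.039,"dz": 0.0,"turn": 0.0},{"dx": 0.0,"dy": 0.0,"dz": 0.0,"turn": 0.0},{"dx": 0.0,"dy": 0.0,"dz": 0.0,"turn": 0.0}])

```text
time_s: 6.4
eef_pos: [0.5069, -0.1926, 0.1293]
tcp_rot: [-0.001, 0.221, 0.975, 0.001]
wrist_force: [0.1, 0.6, -0.0]
opening: 0.0001
finger_force: 0.0
```

```bash
python3 - <<'E'
from h import *
p=cam("wrist"); save(p,"w4"); s=state(); print(s["time_s"],s["eef_pos"],s["wrist_force"])
for k,v in blobs(p).items():
    for b in v: print(k,b)
E
```

```text
6.45 [ 0.50710271 -0.19214092  0.12961631] [ 0.36648448  0.8548694  -0.57448084]
green (612, array([116.7, 510.5]), array([ 0.5038, -0.0242,  0.056 ]))
yellow (140498, array([140.7, 277.6]), array([ 0.4486, -0.1976,  0.056 ]))
yellow (828, array([144., 453.]), array([ 0.5043, -0.0811,  0.056 ]))
yellow (149, array([275.1, 462.6]), array([ 0.6197, -0.1056,  0.056 ]))
yellow (214, array([320.5, 479.5]), array([ 0.6872, -0.0994,  0.056 ]))
yellow (287, array([332.5, 319.1]), array([ 0.6173, -0.2457,  0.056 ]))
yellow (44, array([328.1, 235.5]), array([ 0.5819, -0.316 ,  0.056 ]))
blue (851, array([209. , 317.9]), array([ 0.5068, -0.194 ,  0.056 ]))
```

View pics/w4.png

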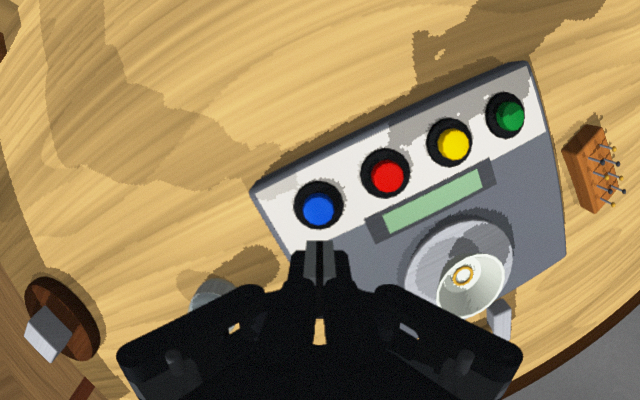

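Blue is at (209,318) → (0.507, -0.194), and the tip is within 2 mm of it. Jar, red key and bowl are clear, so I descend.

Call:
step_arm(motion=[{"dx": 0.0,"dy": -0.001,"dz": 0.03,"turn": 0.0},{"dx": 0.0,"dy": 0.0,"dz": 0.025,"turn": 0.0},{"dx": 0.0,"dy": 0.0,"dz": 0.01,"turn": 0.0},{"dx": 0.0,"dy": 0.0,"dz": 0.005,"turn": 0.0},{"dx": 0.0,"dy": 0.0,"dz": 0.0,"turn": 0.0},{"dx": 0.0,"dy": 0.0,"dz": 0.0,"turn": 0.0}])

```text
time_s: 7.2
eef_pos: [0.5082, -0.1945, 0.0616]
tcp_rot: [0.001, 0.221, 0.975, -0.0]
wrist_force: [0.1, 0.4, -0.0]
opening: -0.0002
finger_force: 0.0
```

Call:
step_arm(motion=[{"dx": 0.0,"dy": 0.0,"dz": 0.002,"turn": 0.0},{"dx": 0.0,"dy": 0.0,"dz": 0.002,"turn": 0.0},{"dx": 0.0,"dy": 0.0,"dz": 0.002,"turn": 0.0},{"dx": 0.0,"dy": 0.0,"dz": 0.0,"turn": 0.0},{"dx": 0.0,"dy": 0.0,"dz": 0.0,"turn": 0.0}])

```text
time_s: 7.82
eef_pos: [0.5077, -0.1944, 0.0549]
tcp_rot: [0.0, 0.221, 0.975, -0.0]
wrist_force: [0.1, 0.8, 3.3]
opening: -0.0002
finger_force: 1.0
```

Call:
step_arm(motion=[{"dx": 0.0,"dy": 0.0,"dz": 0.002,"turn": 0.0},{"dx": 0.0,"dy": 0.0,"dz": 0.002,"turn": 0.0},{"dx": 0.0,"dy": 0.0,"dz": 0.0,"turn": 0.0},{"dx": 0.0,"dy": 0.0,"dz": 0.0,"turn": 0.0}])

```text
time_s: 8.32
eef_pos: [0.5077, -0.1944, 0.0509]
tcp_rot: [0.0, 0.221, 0.975, -0.0]
wrist_force: [-0.0, -0.9, 4.5]
opening: -0.0001
finger_force: 2.1
```

Blue is pressed about 5 mm. I lift and draw back.

Call:
step_arm(motion=[{"dx": 0.0,"dy": 0.0,"dz": -0.02,"turn": 0.0},{"dx": 0.0,"dy": 0.0,"dz": -0.04,"turn": 0.0},{"dx": 0.0,"dy": 0.0,"dz": -0.05,"turn": 0.0},{"dx": 0.0,"dy": 0.0,"dz": -0.03,"turn": 0.0},{"dx": 0.03,"dy": 0.0,"dz": 0.0,"turn": 0.0},{"dx": 0.03,"dy": 0.0,"dz": 0.0,"turn": 0.0},{"dx": 0.0,"dy": 0.0,"dz": 0.0,"turn": 0.0},{"dx": 0.0,"dy": 0.0,"dz": 0.0,"turn": 0.0},{"dx": 0.0,"dy": 0.0,"dz": 0.0,"turn": 0.0}])

```text
time_s: 9.45
eef_pos: [0.4542, -0.1689, 0.1907]
tcp_rot: [0.0, 0.221, 0.975, -0.0]
wrist_force: [-0.1, -0.7, 1.2]
opening: -0.0003
finger_force: 0.0
```

```bash
python3 - <<'E'
from h import *
s=state(); print(s["time_s"],s["eef_pos"],s["wrist_force"],abs(s["qd"]).max()); print(job.sign_off())
E
```

```text
9.45 [ 0.4541903  -0.16890118  0.19068584] [-0.1394862  -0.69444934  1.20276814] 0.002339889469223466
the job is handed in; nothing more can be done
None
```

I pressed the green key about 5 mm and let it up, then did the same with the blue key (about 4.5 N at most by the readings), drew the arm back clear and handed the job in at 9.45 s; the sign-off returned no verdict, and I took no picture after the blue press.

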